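# Set out mounting plates from a sliding-lid box

## Robot

A 6-joint arm with a two-finger parallel gripper is mounted at the origin on a cart in front of the work surface, level with it; the furniture and walls round the work are solid. World frame = base frame: x ahead of the robot, y to its left, z up, the work surface at z = 0. Lengths are in m, angles in rad, forces in N, time in s.
With the tool pointing down it reaches from about 0.325 to 0.9 m from the base axis. Payload 6.1 kg.
Tool frame: the origin (TCP) lies midway between the tips of the shut fingers; the grasp point (between the pads) lies 19 mm behind it; z points along the fingers, y is the line along which they close (so a half turn about z gives the same grasp; the last joint's range is limited). The gripper opens to 85 mm and grips with 20 to 120 N. Pads are 22 mm wide; open, the fingers measure 114 mm over their backs; the gripper's body (76 mm by 85 mm) begins 54 mm behind the grasp point. The pads swing forward as they close: fully open they stand 13 mm farther back than shut.
Start: joints at [-1.356, 0.22, 1.526, -0, 1.395, -0.126], TCP at [0.209, -0.589, 0.231] pointing down, gripper open.
Joint ranges: [-2.98, 2.98], [-0.91, 2.08], [0.09, 2.57], [-1.24, 4.39], [0.2, 2.65], [-2.68, 2.68]. Speed limits (rad/s): [2.57, 2.57, 3.01, 3.14, 3.14, 3.14].

## Interface

Orientations are given as [roll, pitch, yaw] about the fixed x, y, z axes, in that order (R = Rz(yaw) Ry(pitch) Rx(roll)).
In Python, from plant import movep, move_l, set_joints, gripper_to, hold, inverse_kinematics, observe, get_image, get_calibration, Unreachable, job_done gives the robot as it stands. Calls block until the motion is done:
- movep(position, orientation): joint-space move of the TCP to a pose.
- move_l(position, feed=0.15, rotation=None, max_force=None): straight line of the TCP; rotation=None keeps the orientation; feed is the mean speed in m/s. With max_force (N) it stops when the force on the tool has changed by that much, and returns True; else False.
- set_joints(angles): joint-space move.
- gripper_to(opening, f_grip=None): finger opening in m; f_grip is the grip in N (None keeps the last); returns when the fingers have stopped.
- hold(seconds).
- inverse_kinematics(position, orientation): joint angles nearest the present ones, or None.
- observe(): the state.
- get_image(name): name is "scene" or "top" or "wrist"; returns (picture, depth): 420x560x3 uint8, red, green, blue; 420x560 float32, m along the optical axis (not along the pixel's ray), 0 where there is no reading.
- get_calibration(name): a dict with "intrinsics" (3x3 intrinsics, pixels), "world_from_camera" (4x4, takes a point from camera to world coordinates). Camera axes: x right, y down, z forward; pixel columns grow to the right and rows downward; lengths in m; the calibration is good to about 2 mm. The wrist camera is an equidistant fisheye: a pixel r from the principal point sees the ray r / f radians off the axis. A picture is of the moment at which its call begins: read the wrist's pose just before it. get_calibration takes no time and is no camera call; for the wrist camera it gives the pose at the moment of the call.
A pose or a line that the arm cannot do raises Unreachable and nothing moves.
- job_done(): hands the job in; it is judged then, once.
The state is a dict: "time_s": time; "q": joint angles; "joint_velocities": joint speeds; "joint_torque": joint torques, N m; "eef_pos": TCP position; "tcp_rot": TCP orientation; "ft_force": force on the tool from outside, world axes, zero at the start; "torque": the same for the moment, N m; "opening": finger opening in m; "grasp_force": force on a finger pad.
Only numpy, scipy, OpenCV 4.12 (cv2) and the standard library are available. Lean on these libraries where they do the work, as an engineer would, in place of code of your own. Each camera call takes 0.05 s, during which the arm holds its last target. There are 200 camera calls.

## Task

Open the wooden box: lift the grip end of its lid up over the end lip, slide the lid out of its grooves and lay it flat on the bench or mat, grip side up, clear of everything. Then take mounting plates one at a time off the tops of the piles in the box and give every case tray a pair: one laid flat in the middle of its empty half, and a second one squarely on top of it. Plates that are not needed stay in the box. Leave the articulator, the pink bottle and the black-lidded jar where they stand.

Things in the scene. Friction and masses are not known exactly. Their poses are not given: they have to be found in the camera images.
- plate_box: Fixed wooden box, 180 (x) x 141 (y) x 63 mm high; origin under its centre on the bench, z up. Its lid slides out towards the box's own -x. Inside 168 x 116 mm, floor at 8 mm. Lid grooves run along x in both side walls: ledges at 44 mm carry the lid, overhanging rails (118 mm apart) begin at 58 mm. The +x end is closed up to 63 mm, the -x end has the lip.
- box_lip (a point): Middle of the top of the lip across the box's -x end, 48 mm above the bench, 87 mm from the box's centre, 6 mm thick; axes as the box's. It stands 4 mm above the ledges and blocks the lid until the lid is raised more than 4 mm; the rails let it rise 9 mm at most.
- lid_grip (a point): Centre of the grip bar on the loose wooden lid; axes are the lid's own, parallel to the box's at the start. The bar stands on top, runs across (along y), 56 mm long, 10 mm thick (x), 20 mm high, 68 mm from the lid's centre towards -x. It is 15 mm above the lid's underside: 59 mm above the bench when shut, 15 mm when the lid lies flat on the bench.
- lid: The same lid: a plate 165 (x) x 126 (y) x 5 mm with the grip bar on it, 0.15 to 0.25 kg; origin at the centre of its underside. Shut, it has 1.5 mm play on every side.
- plate_1_mid (a point): Centre of a round white mounting plate, 44 mm diameter, 14 mm thick, 50 g, all alike; this is the lower plate of the pile of two at the -x end of the box (pile centres 50 mm apart along the box's x, the middle one at its centre); z is the plate's axis.
- plate_2_mid (a point): Centre of a round white mounting plate, 44 mm diameter, 14 mm thick, 50 g, all alike; this is the lower plate of the pile of two at the middle of the box (pile centres 50 mm apart along the box's x, the middle one at its centre); z is the plate's axis.
- plate_3_mid (a point): Centre of a round white mounting plate, 44 mm diameter, 14 mm thick, 50 g, all alike; this is the lower plate of the pile of two at the +x end of the box (pile centres 50 mm apart along the box's x, the middle one at its centre); z is the plate's axis.
- plate_4_mid (a point): Centre of a round white mounting plate, 44 mm diameter, 14 mm thick, 50 g, all alike; this is the upper plate of the pile of two at the -x end of the box (pile centres 50 mm apart along the box's x, the middle one at its centre); z is the plate's axis.
- plate_5_mid (a point): Centre of a round white mounting plate, 44 mm diameter, 14 mm thick, 50 g, all alike; this is the upper plate of the pile of two at the middle of the box (pile centres 50 mm apart along the box's x, the middle one at its centre); z is the plate's axis.
- plate_6_mid (a point): Centre of a round white mounting plate, 44 mm diameter, 14 mm thick, 50 g, all alike; this is the upper plate of the pile of two at the +x end of the box (pile centres 50 mm apart along the box's x, the middle one at its centre); z is the plate's axis.
- tray_1_spot (a point): Middle of the empty half of a flat aluminium case tray, on the top of its floor (3 mm above the mat). The spot is 35 mm from the tray's centre towards its -x; the other half (+x) carries a jaw model, 28 mm high, stuck down. The empty area is about 84 x 86 mm. May be absent: two or three trays stand there.
- tray_1: The same tray 1: 160 (x) x 90 (y) mm, rim 7 mm high and 2 mm thick, about 0.5 kg, loose; origin at the centre of its underside.
- tray_2_spot (a point): Middle of the empty half of a flat aluminium case tray, on the top of its floor (3 mm above the mat). The spot is 35 mm from the tray's centre towards its -x; the other half (+x) carries a jaw model, 28 mm high, stuck down. The empty area is about 84 x 86 mm. May be absent: two or three trays stand there.
- tray_2: The same tray 2: 160 (x) x 90 (y) mm, rim 7 mm high and 2 mm thick, about 0.5 kg, loose; origin at the centre of its underside.
- tray_3_spot (a point): Middle of the empty half of a flat aluminium case tray, on the top of its floor (3 mm above the mat). The spot is 35 mm from the tray's centre towards its -x; the other half (+x) carries a jaw model, 28 mm high, stuck down. The empty area is about 84 x 86 mm. May be absent: two or three trays stand there.
- tray_3: The same tray 3: 160 (x) x 90 (y) mm, rim 7 mm high and 2 mm thick, about 0.5 kg, loose; origin at the centre of its underside.
- mat: Thin dark rubber mat, fixed, 240 (x) x 410 (y) x 10 mm, on which the trays stand; origin under its centre on the bench. Fixed to the bench round it lie sheets of paper (up to 5 mm high), a few small strips (6 mm) and, farther back, a cable (up to 9 mm).
- articulator: Bystander to leave alone: brass hinge articulator with jaw models, 106 x 62 x 95 mm; origin at the centre of its underside.
- pink_bottle: Bystander to leave alone: pink bottle, 45 x 52 x 127 mm; origin at the centre of its underside.
- paste_jar: Bystander to leave alone: round jar with black lid, 49 mm across, 52 mm high; origin at the centre of its underside.

How it is judged:
On the way, in this order (a step that is already met when the one before it is completed fails the run):
1. the grip end of the lid is raised above the lip while the lid is still in its grooves (z of lid_grip in the frame of plate_box between 0.0615 and 0.074 m and x of lid_grip in the frame of plate_box above -0.115 m), for 0.04 s.
2. the lid is out of the box and lies flat on the bench, grip side up (height (world z) of lid_grip between 0.01 and 0.028 m and angle between lid_grip's own z axis and vertical below 0.1 rad and linear speed of lid below 0.02 m/s), for 0.2 s.
At the end, for the whole second after the job is handed in: The lid lies flat on bench, mat or flat bits there, grip side up (within 0.1 rad); each tray present has one plate flat (within 0.15 rad) on its floor and one flat on top of that, centres within 20 mm of the middle of its empty half; every other plate is in the box; lid and trays at rest (all of step 2 and ((horizontal distance between plate_1_mid and tray_1_spot below 0.02 m and z of plate_1_mid in the frame of tray_1_spot between 0.003 and 0.011 m and angle between plate_1_mid's own z axis and vertical below 0.15 rad) or (horizontal distance between plate_2_mid and tray_1_spot below 0.02 m and z of plate_2_mid in the frame of tray_1_spot between 0.003 and 0.011 m and angle between plate_2_mid's own z axis and vertical below 0.15 rad) or (horizontal distance between plate_3_mid and tray_1_spot below 0.02 m and z of plate_3_mid in the frame of tray_1_spot between 0.003 and 0.011 m and angle between plate_3_mid's own z axis and vertical below 0.15 rad) or (horizontal distance between plate_4_mid and tray_1_spot below 0.02 m and z of plate_4_mid in the frame of tray_1_spot between 0.003 and 0.011 m and angle between plate_4_mid's own z axis and vertical below 0.15 rad) or (horizontal distance between plate_5_mid and tray_1_spot below 0.02 m and z of plate_5_mid in the frame of tray_1_spot between 0.003 and 0.011 m and angle between plate_5_mid's own z axis and vertical below 0.15 rad) or (horizontal distance between plate_6_mid and tray_1_spot below 0.02 m and z of plate_6_mid in the frame of tray_1_spot between 0.003 and 0.011 m and angle between plate_6_mid's own z axis and vertical below 0.15 rad)) and ((horizontal distance between plate_1_mid and tray_1_spot below 0.02 m and z of plate_1_mid in the frame of tray_1_spot between 0.017 and 0.025 m and angle between plate_1_mid's own z axis and vertical below 0.15 rad) or (horizontal distance between plate_2_mid and tray_1_spot below 0.02 m and z of plate_2_mid in the frame of tray_1_spot between 0.017 and 0.025 m and angle between plate_2_mid's own z axis and vertical below 0.15 rad) or (horizontal distance between plate_3_mid and tray_1_spot below 0.02 m and z of plate_3_mid in the frame of tray_1_spot between 0.017 and 0.025 m and angle between plate_3_mid's own z axis and vertical below 0.15 rad) or (horizontal distance between plate_4_mid and tray_1_spot below 0.02 m and z of plate_4_mid in the frame of tray_1_spot between 0.017 and 0.025 m and angle between plate_4_mid's own z axis and vertical below 0.15 rad) or (horizontal distance between plate_5_mid and tray_1_spot below 0.02 m and z of plate_5_mid in the frame of tray_1_spot between 0.017 and 0.025 m and angle between plate_5_mid's own z axis and vertical below 0.15 rad) or (horizontal distance between plate_6_mid and tray_1_spot below 0.02 m and z of plate_6_mid in the frame of tray_1_spot between 0.017 and 0.025 m and angle between plate_6_mid's own z axis and vertical below 0.15 rad)) and ((horizontal distance between plate_1_mid and tray_2_spot below 0.02 m and z of plate_1_mid in the frame of tray_2_spot between 0.003 and 0.011 m and angle between plate_1_mid's own z axis and vertical below 0.15 rad) or (horizontal distance between plate_2_mid and tray_2_spot below 0.02 m and z of plate_2_mid in the frame of tray_2_spot between 0.003 and 0.011 m and angle between plate_2_mid's own z axis and vertical below 0.15 rad) or (horizontal distance between plate_3_mid and tray_2_spot below 0.02 m and z of plate_3_mid in the frame of tray_2_spot between 0.003 and 0.011 m and angle between plate_3_mid's own z axis and vertical below 0.15 rad) or (horizontal distance between plate_4_mid and tray_2_spot below 0.02 m and z of plate_4_mid in the frame of tray_2_spot between 0.003 and 0.011 m and angle between plate_4_mid's own z axis and vertical below 0.15 rad) or (horizontal distance between plate_5_mid and tray_2_spot below 0.02 m and z of plate_5_mid in the frame of tray_2_spot between 0.003 and 0.011 m and angle between plate_5_mid's own z axis and vertical below 0.15 rad) or (horizontal distance between plate_6_mid and tray_2_spot below 0.02 m and z of plate_6_mid in the frame of tray_2_spot between 0.003 and 0.011 m and angle between plate_6_mid's own z axis and vertical below 0.15 rad)) and ((horizontal distance between plate_1_mid and tray_2_spot below 0.02 m and z of plate_1_mid in the frame of tray_2_spot between 0.017 and 0.025 m and angle between plate_1_mid's own z axis and vertical below 0.15 rad) or (horizontal distance between plate_2_mid and tray_2_spot below 0.02 m and z of plate_2_mid in the frame of tray_2_spot between 0.017 and 0.025 m and angle between plate_2_mid's own z axis and vertical below 0.15 rad) or (horizontal distance between plate_3_mid and tray_2_spot below 0.02 m and z of plate_3_mid in the frame of tray_2_spot between 0.017 and 0.025 m and angle between plate_3_mid's own z axis and vertical below 0.15 rad) or (horizontal distance between plate_4_mid and tray_2_spot below 0.02 m and z of plate_4_mid in the frame of tray_2_spot between 0.017 and 0.025 m and angle between plate_4_mid's own z axis and vertical below 0.15 rad) or (horizontal distance between plate_5_mid and tray_2_spot below 0.02 m and z of plate_5_mid in the frame of tray_2_spot between 0.017 and 0.025 m and angle between plate_5_mid's own z axis and vertical below 0.15 rad) or (horizontal distance between plate_6_mid and tray_2_spot below 0.02 m and z of plate_6_mid in the frame of tray_2_spot between 0.017 and 0.025 m and angle between plate_6_mid's own z axis and vertical below 0.15 rad)) and ((horizontal distance between plate_1_mid and tray_3_spot below 0.02 m and z of plate_1_mid in the frame of tray_3_spot between 0.003 and 0.011 m and angle between plate_1_mid's own z axis and vertical below 0.15 rad) or (horizontal distance between plate_2_mid and tray_3_spot below 0.02 m and z of plate_2_mid in the frame of tray_3_spot between 0.003 and 0.011 m and angle between plate_2_mid's own z axis and vertical below 0.15 rad) or (horizontal distance between plate_3_mid and tray_3_spot below 0.02 m and z of plate_3_mid in the frame of tray_3_spot between 0.003 and 0.011 m and angle between plate_3_mid's own z axis and vertical below 0.15 rad) or (horizontal distance between plate_4_mid and tray_3_spot below 0.02 m and z of plate_4_mid in the frame of tray_3_spot between 0.003 and 0.011 m and angle between plate_4_mid's own z axis and vertical below 0.15 rad) or (horizontal distance between plate_5_mid and tray_3_spot below 0.02 m and z of plate_5_mid in the frame of tray_3_spot between 0.003 and 0.011 m and angle between plate_5_mid's own z axis and vertical below 0.15 rad) or (horizontal distance between plate_6_mid and tray_3_spot below 0.02 m and z of plate_6_mid in the frame of tray_3_spot between 0.003 and 0.011 m and angle between plate_6_mid's own z axis and vertical below 0.15 rad)) and ((horizontal distance between plate_1_mid and tray_3_spot below 0.02 m and z of plate_1_mid in the frame of tray_3_spot between 0.017 and 0.025 m and angle between plate_1_mid's own z axis and vertical below 0.15 rad) or (horizontal distance between plate_2_mid and tray_3_spot below 0.02 m and z of plate_2_mid in the frame of tray_3_spot between 0.017 and 0.025 m and angle between plate_2_mid's own z axis and vertical below 0.15 rad) or (horizontal distance between plate_3_mid and tray_3_spot below 0.02 m and z of plate_3_mid in the frame of tray_3_spot between 0.017 and 0.025 m and angle between plate_3_mid's own z axis and vertical below 0.15 rad) or (horizontal distance between plate_4_mid and tray_3_spot below 0.02 m and z of plate_4_mid in the frame of tray_3_spot between 0.017 and 0.025 m and angle between plate_4_mid's own z axis and vertical below 0.15 rad) or (horizontal distance between plate_5_mid and tray_3_spot below 0.02 m and z of plate_5_mid in the frame of tray_3_spot between 0.017 and 0.025 m and angle between plate_5_mid's own z axis and vertical below 0.15 rad) or (horizontal distance between plate_6_mid and tray_3_spot below 0.02 m and z of plate_6_mid in the frame of tray_3_spot between 0.017 and 0.025 m and angle between plate_6_mid's own z axis and vertical below 0.15 rad)) and ((x of plate_1_mid in the frame of plate_box between -0.086 and 0.086 m and y of plate_1_mid in the frame of plate_box between -0.06 and 0.06 m and height (world z) of plate_1_mid below 0.048 m) or (horizontal distance between plate_1_mid and tray_1_spot below 0.02 m and z of plate_1_mid in the frame of tray_1_spot between 0.003 and 0.025 m and angle between plate_1_mid's own z axis and vertical below 0.15 rad) or (horizontal distance between plate_1_mid and tray_2_spot below 0.02 m and z of plate_1_mid in the frame of tray_2_spot between 0.003 and 0.025 m and angle between plate_1_mid's own z axis and vertical below 0.15 rad) or (horizontal distance between plate_1_mid and tray_3_spot below 0.02 m and z of plate_1_mid in the frame of tray_3_spot between 0.003 and 0.025 m and angle between plate_1_mid's own z axis and vertical below 0.15 rad)) and ((x of plate_2_mid in the frame of plate_box between -0.086 and 0.086 m and y of plate_2_mid in the frame of plate_box between -0.06 and 0.06 m and height (world z) of plate_2_mid below 0.048 m) or (horizontal distance between plate_2_mid and tray_1_spot below 0.02 m and z of plate_2_mid in the frame of tray_1_spot between 0.003 and 0.025 m and angle between plate_2_mid's own z axis and vertical below 0.15 rad) or (horizontal distance between plate_2_mid and tray_2_spot below 0.02 m and z of plate_2_mid in the frame of tray_2_spot between 0.003 and 0.025 m and angle between plate_2_mid's own z axis and vertical below 0.15 rad) or (horizontal distance between plate_2_mid and tray_3_spot below 0.02 m and z of plate_2_mid in the frame of tray_3_spot between 0.003 and 0.025 m and angle between plate_2_mid's own z axis and vertical below 0.15 rad)) and ((x of plate_3_mid in the frame of plate_box between -0.086 and 0.086 m and y of plate_3_mid in the frame of plate_box between -0.06 and 0.06 m and height (world z) of plate_3_mid below 0.048 m) or (horizontal distance between plate_3_mid and tray_1_spot below 0.02 m and z of plate_3_mid in the frame of tray_1_spot between 0.003 and 0.025 m and angle between plate_3_mid's own z axis and vertical below 0.15 rad) or (horizontal distance between plate_3_mid and tray_2_spot below 0.02 m and z of plate_3_mid in the frame of tray_2_spot between 0.003 and 0.025 m and angle between plate_3_mid's own z axis and vertical below 0.15 rad) or (horizontal distance between plate_3_mid and tray_3_spot below 0.02 m and z of plate_3_mid in the frame of tray_3_spot between 0.003 and 0.025 m and angle between plate_3_mid's own z axis and vertical below 0.15 rad)) and ((x of plate_4_mid in the frame of plate_box between -0.086 and 0.086 m and y of plate_4_mid in the frame of plate_box between -0.06 and 0.06 m and height (world z) of plate_4_mid below 0.048 m) or (horizontal distance between plate_4_mid and tray_1_spot below 0.02 m and z of plate_4_mid in the frame of tray_1_spot between 0.003 and 0.025 m and angle between plate_4_mid's own z axis and vertical below 0.15 rad) or (horizontal distance between plate_4_mid and tray_2_spot below 0.02 m and z of plate_4_mid in the frame of tray_2_spot between 0.003 and 0.025 m and angle between plate_4_mid's own z axis and vertical below 0.15 rad) or (horizontal distance between plate_4_mid and tray_3_spot below 0.02 m and z of plate_4_mid in the frame of tray_3_spot between 0.003 and 0.025 m and angle between plate_4_mid's own z axis and vertical below 0.15 rad)) and ((x of plate_5_mid in the frame of plate_box between -0.086 and 0.086 m and y of plate_5_mid in the frame of plate_box between -0.06 and 0.06 m and height (world z) of plate_5_mid below 0.048 m) or (horizontal distance between plate_5_mid and tray_1_spot below 0.02 m and z of plate_5_mid in the frame of tray_1_spot between 0.003 and 0.025 m and angle between plate_5_mid's own z axis and vertical below 0.15 rad) or (horizontal distance between plate_5_mid and tray_2_spot below 0.02 m and z of plate_5_mid in the frame of tray_2_spot between 0.003 and 0.025 m and angle between plate_5_mid's own z axis and vertical below 0.15 rad) or (horizontal distance between plate_5_mid and tray_3_spot below 0.02 m and z of plate_5_mid in the frame of tray_3_spot between 0.003 and 0.025 m and angle between plate_5_mid's own z axis and vertical below 0.15 rad)) and ((x of plate_6_mid in the frame of plate_box between -0.086 and 0.086 m and y of plate_6_mid in the frame of plate_box between -0.06 and 0.06 m and height (world z) of plate_6_mid below 0.048 m) or (horizontal distance between plate_6_mid and tray_1_spot below 0.02 m and z of plate_6_mid in the frame of tray_1_spot between 0.003 and 0.025 m and angle between plate_6_mid's own z axis and vertical below 0.15 rad) or (horizontal distance between plate_6_mid and tray_2_spot below 0.02 m and z of plate_6_mid in the frame of tray_2_spot between 0.003 and 0.025 m and angle between plate_6_mid's own z axis and vertical below 0.15 rad) or (horizontal distance between plate_6_mid and tray_3_spot below 0.02 m and z of plate_6_mid in the frame of tray_3_spot between 0.003 and 0.025 m and angle between plate_6_mid's own z axis and vertical below 0.15 rad)) and linear speed of each of tray_1, tray_2, tray_3 below 0.02 m/s); the robot touches nothing.
It fails at once if the articulator is moved more than 40 mm or tipped (distance of articulator from where it was at the start of the episode above 0.04 m or angle between articulator's own z axis and vertical above 0.5 rad).
It fails at once if the pink bottle is moved more than 40 mm or tipped (distance of pink_bottle from where it was at the start of the episode above 0.04 m or angle between pink_bottle's own z axis and vertical above 0.5 rad).
It fails at once if the paste jar is moved more than 40 mm or tipped (distance of paste_jar from where it was at the start of the episode above 0.04 m or angle between paste_jar's own z axis and vertical above 0.5 rad).
Of tray_1, tray_2, tray_3 only 2 to 3 are there at a start; the rules pass over those that are not, and their reading is None.
At some moment in a run one of tray_1, tray_2, tray_3 may be knocked a few centimetres aside while the robot is not near it.
Once in a run the grip may slacken for a moment while it holds something.
It also fails if it takes over 210 s, if anything falls off the work surface, if the arm or the gripper's body presses on something with over 40 N, if the wrist force passes 120 N, or if a joint passes its speed limit or range.

## Working session

There is one attempt and no reset: what is moved stays moved. The work goes in short steps, each a Python script; the robot and the scene stay as the last script left them, time stands still between calls to the robot, and variables do not carry over. Pictures are saved under pics/ and viewed, at most 14 in all, crops included, and the job is handed in when it is done.

```bash
ls; mkdir -p pics
python3 - <<'E'
from plant import *
import cv2,numpy as np
for n in("scene","top"):
    im,d=get_image(n); cv2.imwrite(f"pics/{n}0.png",cv2.cvtColor(im,cv2.COLOR_RGB2BGR)); np.savez(f"{n}0.npz",im=im,d=d)
    c=get_calibration(n);print(n,c["intrinsics"].round(1).tolist(),c["world_from_camera"].round(3).tolist())
print(observe())
E
```

```text
pics
scene [[398.8, 0.0, 277.2], [0.0, 398.8, 207.4], [0.0, 0.0, 1.0]] [[0.739, -0.253, 0.624, -0.442], [-0.674, -0.279, 0.684, -1.125], [0.001, -0.926, -0.377, 0.649], [0.0, 0.0, 0.0, 1.0]]
top [[444.4, 0.0, 279.0], [0.0, 444.4, 213.5], [0.0, 0.0, 1.0]] [[-0.021, -0.989, 0.147, 0.282], [-1.0, 0.022, 0.001, -0.095], [-0.004, -0.147, -0.989, 1.475], [0.0, 0.0, 0.0, 1.0]]
{'time_s': 0.1, 'q': array([-1.35609692e+00,  2.21158697e-01,  1.52751028e+00, -2.81840348e-05,
        1.39470654e+00, -1.26083720e-01]), 'joint_velocities': array([-1.43572937e-03, -2.16818090e-03, -1.85801964e-03, -1.63679552e-03,
        5.39725592e-04,  9.09230793e-05]), 'joint_torque': array([ 1.70085033e-03, -4.98241675e+01, -3.90546548e+01, -2.53233311e-04,
        5.57679188e-03, -2.93080018e-05]), 'eef_pos': array([ 0.20876897, -0.58851346,  0.23029437]), 'tcp_rot': array([-3.13982045e+00, -1.96675944e-04,  3.40787915e-01]), 'ft_force': array([ 0.24539299, -0.76176628,  0.04423673]), 'torque': array([ 0.07092184,  0.00928498, -0.01473818]), 'grasp_force': 0.0, 'opening': 0.08563313813477673}
```

View pics/top0.png

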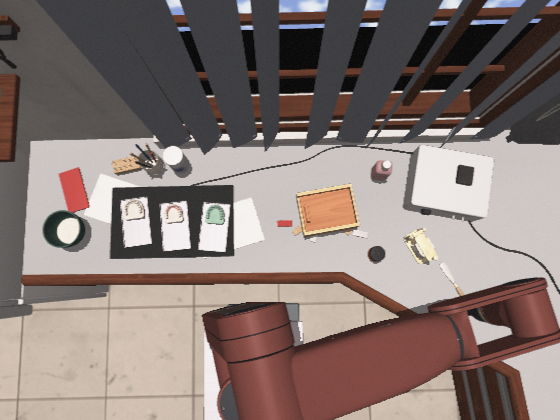

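View pics/scene0.png

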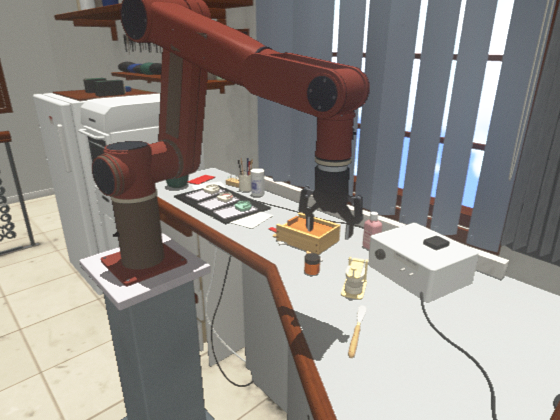

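```bash
cat > h.py <<'E'
from plant import *
import cv2,numpy as np
from scipy.spatial.transform import Rotation as R
def ray(name,u,v,cal=None):
    c=cal or get_calibration(name);K=c["intrinsics"];T=c["world_from_camera"]
    x=(u-K[0,2])/K[0,0];y=(v-K[1,2])/K[1,1]
    if name=="wrist":
        th=np.hypot(x,y);s=np.sin(th)/max(th,1e-9);d=np.array([x*s,y*s,np.cos(th)])
    else: d=np.array([x,y,1.])
    return T[:3,3],T[:3,:3]@d
def onz(name,u,v,z,cal=None):
    o,d=ray(name,u,v,cal);return o+d*(z-o[2])/d[2]
E
python3 - <<'E'
from h import *
im=cv2.imread("pics/top0.png")
def crop(x,y,w,h,s,n):
    cv2.imwrite(n,cv2.resize(im[y:y+h,x:x+w],None,fx=s,fy=s,interpolation=cv2.INTER_CUBIC))
crop(285,175,85,70,8,"pics/box0.png"); crop(105,180,135,82,5.9,"pics/tr0.png")
E
```

```text
(no output)
```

View pics/box0.png

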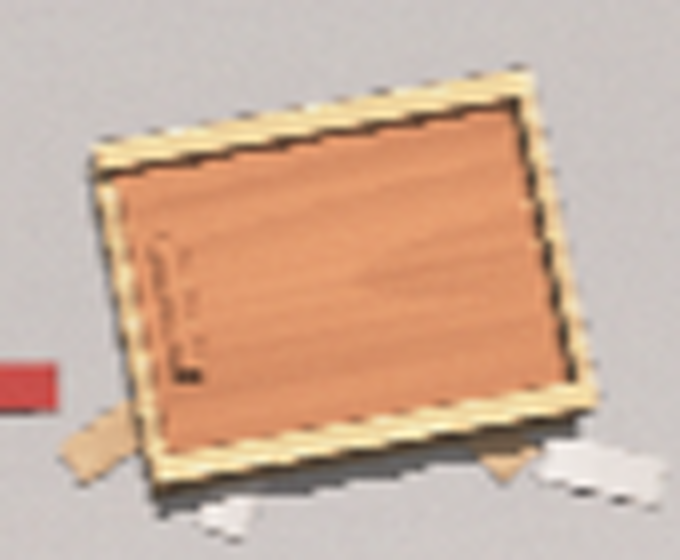

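View pics/tr0.png

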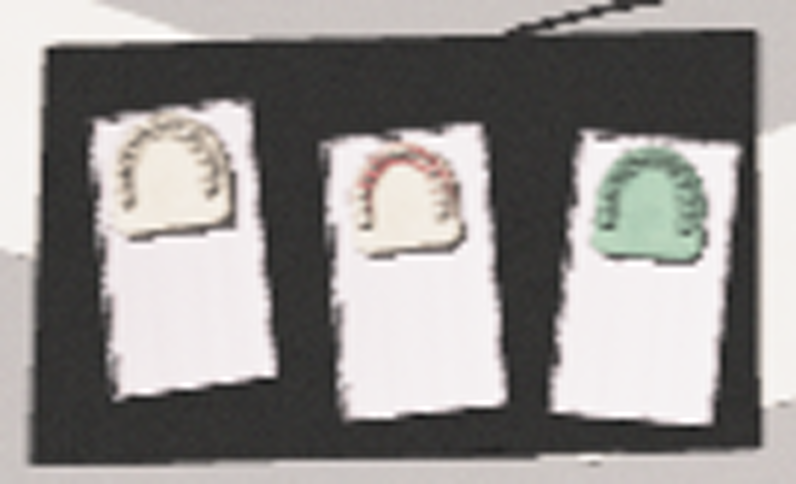

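The lid's grip bar is at about (307,214) in the top image, so the box's -x end faces world +y. There are three trays, with their empty halves towards the robot. Next I compute positions and look from the wrist camera.

Run:
```python
from h import *
b=lambda u,v,z:onz("top",285+u/8-.5,175+v/8-.5,z)
C=[b(95,147,.063),b(530,68,.063),b(597,402,.063),b(155,485,.063)]
for c in C: print(c.round(4))
print("c",np.mean(C,0).round(4),"grip",b(172,312,.069).round(4))
e=C[1]+C[2]-C[0]-C[3];print("yaw",np.arctan2(e[1],e[0]))
t=lambda u,v,z:onz("top",105+u/5.9-.5,180+v/5.9-.5,z)
for q in([(92,118),(250,98),(276,378),(115,400)],[(322,142),(484,124),(508,405),(345,420)],[(580,130),(740,146),(713,424),(550,412)]):
    P=np.array([t(*p,.017) for p in q]);c=P.mean(0);ex=P[0]+P[1]-P[2]-P[3];ex/=np.linalg.norm(ex)
    print("tray",c.round(4),"yaw",np.arctan2(ex[1],ex[0]).round(3),"spot",(c-.035*ex).round(4),np.linalg.norm(P[0]-P[3]).round(3),np.linalg.norm(P[0]-P[1]).round(3))
for n,p in dict(matBL=(235,257),matTR=(234,186),jar=(377,253),bottle=(384,170),art=(421,246),red=(285,223),paperR=(263,237),cable=(240,177)).items(): print(n,onz("top",*p,.01).round(3))
c=get_calibration("wrist");print(c)
```

```text
[ 0.5577 -0.1514  0.063 ]
[ 0.5864 -0.3286  0.063 ]
[ 0.4495 -0.3492  0.063 ]
[ 0.42   -0.1716  0.063 ]
c [ 0.5034 -0.2502  0.063 ] grip [ 0.4887 -0.1801  0.069 ]
yaw -1.408258103000777
tray [0.4821 0.3819 0.017 ] yaw 0.112 spot [0.4473 0.378  0.017 ] 0.161 0.09
tray [0.4655 0.2517 0.017 ] yaw 0.096 spot [0.4307 0.2483 0.017 ] 0.158 0.092
tray [0.4598 0.1221 0.017 ] yaw -0.101 spot [0.4249 0.1256 0.017 ] 0.16 0.091
matBL [0.358 0.054 0.01 ]
matTR [0.596 0.056 0.01 ]
jar [ 0.361 -0.413  0.01 ]
bottle [ 0.64  -0.452  0.01 ]
art [ 0.381 -0.559  0.01 ]
red [ 0.467 -0.113  0.01 ]
paperR [ 0.422 -0.039  0.01 ]
cable [0.627 0.035 0.01 ]
{'intrinsics': array([[325.1922621 ,   0.        , 276.18119986],
       [  0.        , 325.1922621 , 205.93173835],
       [  0.        ,   0.        ,   1.        ]]), 'world_from_camera': array([[ 0.33392034, -0.90287462, -0.27076674,  0.2776275 ],
       [-0.94259951, -0.32040504, -0.09405726, -0.56476768],
       [-0.00183311,  0.28663223, -0.95803894,  0.37256201],
       [ 0.        ,  0.        ,  0.        ,  1.        ]])}
```

Run:
```python
from h import *
movep([.45,-.19,.22],[np.pi,0,.163])
c=get_calibration("wrist");im,d=get_image("wrist");cv2.imwrite("pics/w1.png",cv2.cvtColor(im,cv2.COLOR_RGB2BGR))
np.save("w1c.npy",c["world_from_camera"]);o=observe();print(o["eef_pos"],o["tcp_rot"],o["q"],c["world_from_camera"].round(3).tolist())
```

```text
[ 0.44994125 -0.1909471   0.22009884] [ 3.14120981e+00 -3.58367854e-05  1.61833668e-01] [-5.62674454e-01 -1.02332317e-01  1.88527449e+00 -2.68981360e-04
  1.35836991e+00  8.46344884e-01] [[0.161, -0.945, -0.283, 0.522], [-0.987, -0.154, -0.047, -0.179], [0.0, 0.287, -0.958, 0.362], [0.0, 0.0, 0.0, 1.0]]
```

View pics/w1.png

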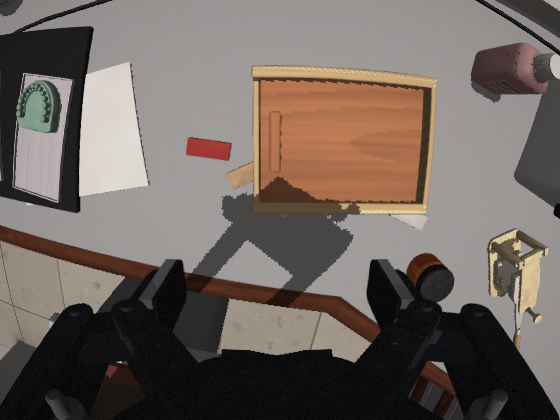

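Wrist view: the box corners are at about (252,67), (437,80), (434,213) and (253,214). The bar top runs x 270–280, y 111–172. Next I compute the bar position and grasp it.

Run:
```python
from h import *
c=get_calibration("wrist")
w=lambda u,v,z:onz("wrist",u,v,z,c)
C=[w(252.5,67,.063),w(436.5,80,.063),w(434,213,.063),w(253,213.5,.063)]
for p in C:print(p.round(4))
e=C[1]+C[2]-C[0]-C[3];y=np.arctan2(e[1],e[0]);m=np.mean(C,0);print("c",m.round(4),"yaw",y)
print("grip pred",m[:2]-.068*np.array([np.cos(y),np.sin(y)]),"ends",w(275,111,.069).round(4),w(275,172,.069).round(4),"x edges",w(270,142,.069).round(4),w(280,142,.069).round(4))
print("jar",w(432,285,.05).round(3),"red",w(208,149,.006).round(3),"paper",w(148,186,.005).round(3),"mat",w(78,211,.01).round(3),w(92,27,.01).round(3))
```

```text
[ 0.5593 -0.1518  0.063 ]
[ 0.5858 -0.3282  0.063 ]
[ 0.4525 -0.3591  0.063 ]
[ 0.4223 -0.173   0.063 ]
c [ 0.505  -0.2531  0.063 ] yaw -1.4155596210231947
grip pred [ 0.49448063 -0.1858788 ] ends [ 0.5221 -0.1785  0.069 ] [ 0.4671 -0.1874  0.069 ] x edges [ 0.4937 -0.1786  0.069 ] [ 0.4951 -0.1874  0.069 ]
jar [ 0.361 -0.397  0.05 ] red [ 0.47  -0.111  0.006] paper [ 0.416 -0.042  0.005] mat [0.37  0.057 0.01 ] [0.602 0.056 0.01 ]
```

Run:
```python
from h import *
def p(s):
    o=observe();print(s,o["time_s"].__round__(2),o["eef_pos"].round(4),o["ft_force"].round(1),round(o["opening"],4),round(o["grasp_force"],1))
rot=[np.pi,0,.160]
gripper_to(.05)
movep([.4935,-.183,.12],rot);p("a")
print(move_l([.4935,-.183,.054],feed=.04,max_force=8));p("d")
gripper_to(.0,60);p("g")
move_l([.4935,-.183,observe()["eef_pos"][2]+.0068],feed=.01);hold(.3);p("l")
```

```text
a 2.82 [ 0.4932 -0.1828  0.12  ] [ 0.1 -0.3 -0.4] 0.05 0.0
False
d 4.62 [ 0.4937 -0.1831  0.0543] [0.2 0.2 0.4] 0.0498 0.0
g 5.07 [ 0.4936 -0.1831  0.0543] [-0.9 -0.2  3.4] 0.0083 60.1
l 6.22 [ 0.4935 -0.183   0.061 ] [-0.3  0.8 -2. ] 0.0082 59.4
```

Run:
```python
from h import *
def p(s):
    o=observe();print(s,o["time_s"].__round__(2),o["eef_pos"].round(4),o["ft_force"].round(1),round(o["opening"],4),round(o["grasp_force"],1))
p0=np.array([.4935,-.183,.061]);d=-np.array([np.cos(-1.41),np.sin(-1.41),0])
for s in(.03,.06,.09,.12,.14):
    r=move_l(p0+d*s,feed=.06,max_force=12);p((s,r))
    if r: break
c=get_calibration("wrist");im,_=get_image("wrist");cv2.imwrite("pics/w2.png",cv2.cvtColor(im,cv2.COLOR_RGB2BGR))
```

```text
(0.03, False) 6.88 [ 0.4889 -0.1532  0.0611] [-0.6  0.2 -3.6] 0.0086 59.4
(0.06, False) 7.53 [ 0.484  -0.1236  0.0611] [-0.3  0.5 -2.1] 0.0085 59.4
(0.09, False) 8.18 [ 0.4792 -0.094   0.0611] [ 0.2 -0.6 -2. ] 0.0081 59.4
(0.12, False) 8.82 [ 0.4744 -0.0644  0.0611] [-0.4  0.1 -2.1] 0.0086 59.4
(0.14, False) 9.31 [ 0.471  -0.0445  0.061 ] [ 0.2 -0.2 -1.9] 0.0084 59.4
```

View pics/w2.png

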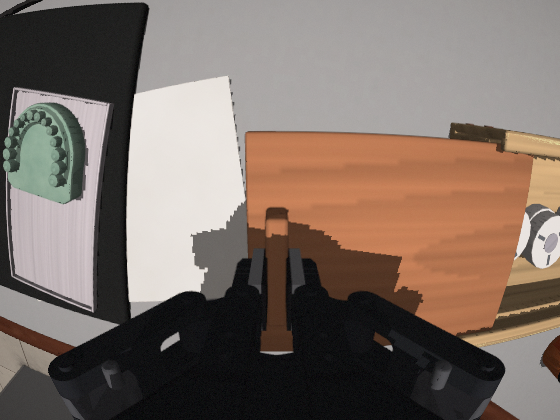

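The lid is clear, riding level, with the plates visible. I'll continue, lay it down and photograph it.

Run:
```python
from h import *
def p(s):
    o=observe();print(s,o["time_s"].__round__(2),o["eef_pos"].round(4),o["ft_force"].round(1),round(o["opening"],4),round(o["grasp_force"],1))
p0=np.array([.4935,-.183,.061]);d=-np.array([np.cos(-1.41),np.sin(-1.41),0])
print(move_l(p0+d*.188,feed=.06,max_force=12));p("out")
t=p0+d*.188
move_l([t[0],t[1],.024],feed=.08)
print(move_l([t[0],t[1],.009],feed=.02,max_force=4));p("down")
gripper_to(.04);p("rel");hold(.2)
z=observe()["eef_pos"][2]
move_l([t[0],t[1],.12],feed=.15)
movep([.42,-.2,.25],[np.pi,0,.16]);
c=get_calibration("wrist");im,dd=get_image("wrist");cv2.imwrite("pics/w3.png",cv2.cvtColor(im,cv2.COLOR_RGB2BGR))
np.savez("w3.npz",im=im,d=dd,T=c["world_from_camera"]);p("end")
```

```text
False
out 10.31 [0.4635 0.0025 0.0611] [ 0.2  0.1 -1.4] 0.0079 64.1
True
down 11.44 [0.4638 0.0027 0.0148] [-0.1  0.9  4.1] 0.0084 65.1
rel 11.85 [0.4624 0.003  0.0139] [ 0.2 -1.4  0.1] 0.0398 0.0
end 13.93 [ 0.4197 -0.1986  0.2484] [ 0.3  0.8 -0.1] 0.0401 0.0
```

View pics/w3.png

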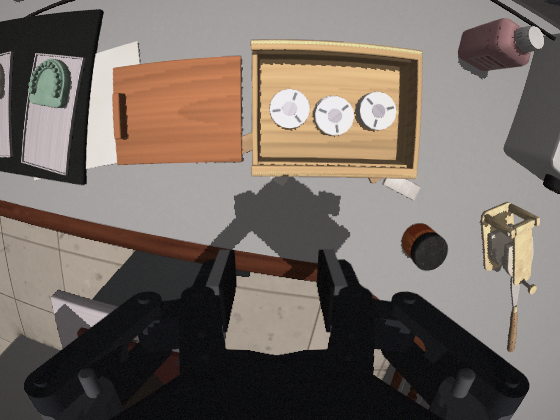

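The lid lies flat beside the box, clear of the mat. The plate tops are at about (290,109), (334,115) and (378,111). Next come the plate helpers, a tray detector on the top camera, and the first plate.

```bash
cat >> h.py <<'E'
def p(s):
    o=observe();print(s,round(o["time_s"],2),o["eef_pos"].round(4),o["ft_force"].round(1),round(o["opening"],4),round(o["grasp_force"],1))
def trays(save=None):
    "tray centres/yaws/spots from the top camera, ordered from left (+y)"
    im,_=get_image("top")
    if save: cv2.imwrite(save,cv2.cvtColor(im,cv2.COLOR_RGB2BGR))
    m=(im.max(2)>110).astype(np.uint8)
    c=get_calibration("top");K=c["intrinsics"];T=np.linalg.inv(c["world_from_camera"])
    mat=[]
    for x,y in((.366,.064),(.366,.450),(.592,.450),(.592,.064)):
        q=T@[x,y,.01,1];mat.append((K@(q[:3]/q[2]))[:2])
    roi=cv2.fillConvexPoly(np.zeros_like(m),np.int32(np.round(mat)),1)
    cs,_=cv2.findContours(m*roi,cv2.RETR_EXTERNAL,cv2.CHAIN_APPROX_NONE)
    out=[]
    for k in cs:
        if cv2.contourArea(k)<700: continue
        P=np.array([onz("top",u,v,.016,c)[:2] for u,v in cv2.boxPoints(cv2.minAreaRect(k))])
        a,b=P[1]-P[0],P[2]-P[1];e=a if np.linalg.norm(a)>np.linalg.norm(b) else b
        L=sorted([np.linalg.norm(a),np.linalg.norm(b)])
        e=e/np.linalg.norm(e);e=e*np.sign(e[0]);ctr=P.mean(0)
        out.append((ctr-.035*e,np.arctan2(e[1],e[0]),np.round(L,3)))
    return sorted(out,key=lambda t:-t[0][1])
def pick(xy,ztcp,yaw=1.73):
    gripper_to(.062);movep([*xy,.13],[np.pi,0,yaw])
    if move_l([*xy,ztcp],feed=.08,max_force=10): print("touched early")
    p("at");gripper_to(.0,50);p("grip")
    move_l([*xy,.15],feed=.12);p("up")
def place(xy,yaw,ztcp):
    movep([*xy,.13],[np.pi,0,yaw+np.pi]);p("over")
    move_l([*xy,ztcp+.012],feed=.12)
    print(move_l([*xy,ztcp-.004],feed=.02,max_force=4));p("down")
    gripper_to(.052);hold(.15);move_l([*xy,.13],feed=.15)
E
python3 - <<'E'
from h import *
f=np.load("w3.npz");c=get_calibration("wrist")
c["world_from_camera"]=f["T"]
for u,v in((290,109),(334,115.5),(378,111)): print(onz("wrist",u,v,.036,c).round(4))
C=[onz("wrist",u,v,.063,c) for u,v in((251,41),(421.5,51),(416.5,177),(252,176.5))];print(np.mean(C,0).round(4))
for t in trays(): print(t)
E
```

```text
[ 0.4963 -0.2016  0.036 ]
[ 0.4979 -0.25    0.036 ]
[ 0.5131 -0.2983  0.036 ]
[ 0.5049 -0.2503  0.063 ]
(array([0.44731087, 0.37939491]), np.float64(0.1198852783498567), array([0.095, 0.163]))
(array([0.43109019, 0.24991952]), np.float64(0.08460711268181091), array([0.095, 0.162]))
(array([0.42460268, 0.12636997]), np.float64(-0.09774201131508216), array([0.094, 0.161]))
```

Run:
```python
from h import *
pick((.4963,-.2016),.0205)
ts=trays()
for t in ts: print(t)
o=observe()
if o["opening"]>.035 and o["grasp_force"]>10: place(ts[0][0],ts[0][1],.0115)
c=get_calibration("wrist");im,_=get_image("wrist");cv2.imwrite("pics/w4.png",cv2.cvtColor(im,cv2.COLOR_RGB2BGR))
```

```text
at 17.17 [ 0.4968 -0.2019  0.0211] [ 0.2 -0.5  0.3] 0.0618 0.0
grip 17.48 [ 0.497  -0.202   0.0214] [-0.7 -0.   5.7] 0.0419 50.7
up 18.71 [ 0.4957 -0.2012  0.1489] [ 0.9 -0.5 -1.2] 0.0422 50.6
(array([0.46829051, 0.36366867]), np.float64(0.07166668572155022), array([0.095, 0.162]))
(array([0.43109019, 0.24991952]), np.float64(0.08460711268181091), array([0.095, 0.162]))
(array([0.42458699, 0.12644383]), np.float64(-0.09431550879431315), array([0.094, 0.161]))
over 20.8 [0.4689 0.3628 0.13  ] [-0.4  0.4 -0.5] 0.0417 50.6
True
down 22.43 [0.4683 0.3637 0.0125] [-0.7 -0.3  4.7] 0.0419 51.1
```

View pics/w4.png

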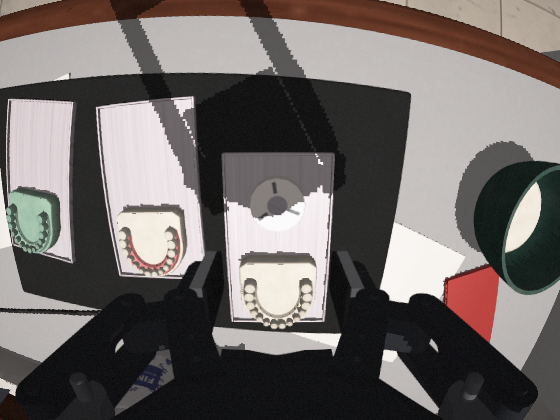

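The knock moved tray 1 and the detector caught it. The plate lies flat and centred in it. I'll take the other two upper plates now.

Run:
```python
from h import *
for xy,i,z in(((.4979,-.25),0,.0255),((.5131,-.2983),1,.0115)):
    pick(xy,.0205)
    ts=trays()
    print([(t[0].round(4),round(t[1],3)) for t in ts])
    o=observe()
    if o["opening"]<.035 or o["opening"]>.048 or o["grasp_force"]<10: print("LOST");break
    place(ts[i][0],ts[i][1],z)
movep([.42,-.2,.25],[np.pi,0,.16])
c=get_calibration("wrist");im,_=get_image("wrist");cv2.imwrite("pics/w5.png",cv2.cvtColor(im,cv2.COLOR_RGB2BGR));np.save("w5.npy",c["world_from_camera"])
print(trays("pics/top5.png"))
im=cv2.imread("pics/top5.png");w=cv2.imread("pics/w5.png")
a=cv2.resize(w[20:200,235:440],None,fx=2,fy=2);b=cv2.resize(im[180:262,105:240],None,fx=2.9,fy=2.9)
h=max(len(a),len(b));pad=lambda x:cv2.copyMakeBorder(x,0,h-len(x),0,0,0)
cv2.imwrite("pics/m5.png",np.hstack([pad(a),pad(b)]))
```

```text
at 27.82 [ 0.4984 -0.2503  0.0211] [-0.5 -0.2 -0.1] 0.0617 0.0
grip 28.12 [ 0.4986 -0.2505  0.0215] [-0.8  0.4  5.2] 0.0419 50.9
up 29.36 [ 0.4973 -0.2496  0.1489] [-0.1  0.5 -1.2] 0.0421 50.6
[(array([0.4682, 0.3639]), np.float64(0.067)), (array([0.4311, 0.2499]), np.float64(0.085)), (array([0.4246, 0.1264]), np.float64(-0.097))]
over 31.61 [0.4688 0.363  0.13  ] [ 0.4 -1.  -0.1] 0.0422 50.6
True
down 33.11 [0.4682 0.3639 0.0265] [-1.3  0.4  5.4] 0.0418 51.1
at 38.51 [ 0.5135 -0.2986  0.0212] [-0.5  0.2 -0.1] 0.062 0.0
grip 38.82 [ 0.5138 -0.2988  0.0215] [-0.3  0.8  5.4] 0.0421 50.9
up 40.05 [ 0.5125 -0.2978  0.1488] [-0.5 -0.5 -0.4] 0.042 50.7
[(array([0.4683, 0.3637]), np.float64(0.072)), (array([0.4311, 0.2499]), np.float64(0.085)), (array([0.4246, 0.1264]), np.float64(-0.097))]
over 42.1 [0.4317 0.2494 0.1301] [-0.   0.5 -1.2] 0.042 50.6
True
down 43.73 [0.4311 0.25   0.0125] [-0.6 -1.4  6.5] 0.0416 51.2
[(array([0.46829051, 0.36366867]), np.float64(0.07166668572155022), array([0.095, 0.162])), (array([0.43109019, 0.24991952]), np.float64(0.08460711268181091), array([0.095, 0.162])), (array([0.42475414, 0.1264272 ]), np.float64(-0.09431526063798823), array([0.094, 0.161]))]
```

View pics/m5.png

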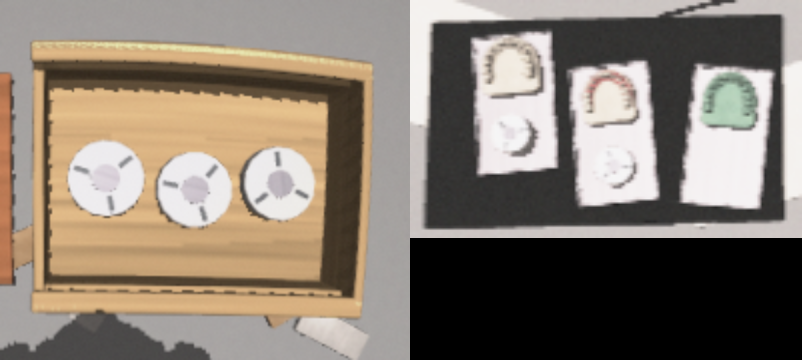

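The three lower plates are intact at wrist pixels (288,109), (332.5,115) and (374.5,112), and the placements look good. I'll continue with those.

Run:
```python
from h import *
c=get_calibration("wrist");c["world_from_camera"]=np.load("w5.npy")
P=[onz("wrist",u-.3,v-.3,.022,c)[:2] for u,v in((288,109),(332.5,115),(374.5,112))];print(np.round(P,4))
for xy,i,z in((P[0],1,.0285),(P[1],2,.0145),(P[2],2,.0285)):
    pick(xy,.0095)
    ts=trays()
    print([(t[0].round(4),round(t[1],3)) for t in ts])
    o=observe()
    if o["opening"]<.035 or o["opening"]>.048 or o["grasp_force"]<10: print("LOST");break
    place(ts[i][0],ts[i][1],z)
movep([.42,-.2,.25],[np.pi,0,.16])
im,_=get_image("wrist");cv2.imwrite("pics/w6.png",cv2.cvtColor(im,cv2.COLOR_RGB2BGR));w=cv2.imread("pics/w6.png")
print(trays("pics/top6.png"));p("end")
im=cv2.imread("pics/top6.png")
a=cv2.resize(w[20:200,95:440],None,fx=1.2,fy=1.2);b=cv2.resize(im[180:262,105:240],None,fx=2.8,fy=2.8)
h=max(len(a),len(b));pad=lambda x:cv2.copyMakeBorder(x,0,h-len(x),0,0,0)
cv2.imwrite("pics/m6.png",np.hstack([pad(a),pad(b)]))
```

```text
[[ 0.497  -0.2002]
 [ 0.4993 -0.251 ]
 [ 0.5129 -0.2991]]
touched early
at 49.97 [ 0.4969 -0.2001  0.0121] [-0.3  0.6  5.5] 0.0619 2.0
grip 50.28 [ 0.4964 -0.1999  0.0118] [-1.4  0.3  6.3] 0.0415 49.6
up 51.59 [ 0.4963 -0.1998  0.1489] [ 0.8 -0.1 -0.2] 0.0417 50.5
[(array([0.4683, 0.3637]), np.float64(0.072)), (array([0.4312, 0.2499]), np.float64(0.085)), (array([0.4246, 0.1264]), np.float64(-0.094))]
over 53.31 [0.4318 0.2493 0.1301] [ 1.  -0.4 -0.3] 0.0413 50.5
True
down 54.76 [0.4313 0.25   0.0308] [-0.8 -0.1  4.5] 0.0411 51.1
touched early
at 59.41 [ 0.499  -0.2509  0.0152] [-0.8  1.4  6.6] 0.0623 2.6
grip 59.74 [ 0.4988 -0.2507  0.015 ] [-2.1  1.1  7.4] 0.041 49.4
up 61.02 [ 0.4987 -0.2506  0.1489] [-0.1  0.2 -0.6] 0.0408 50.5
[(array([0.4683, 0.3637]), np.float64(0.072)), (array([0.4312, 0.2499]), np.float64(0.085)), (array([0.4246, 0.1264]), np.float64(-0.094))]
over 62.51 [0.4253 0.1258 0.1302] [-0.5  0.3 -0.2] 0.0408 50.5
True
down 64.0 [0.4251 0.1265 0.02  ] [-1.5 -0.7  5.8] 0.0413 51.1
touched early
at 68.56 [ 0.5127 -0.299   0.0119] [-0.4  0.9  5.3] 0.0616 2.4
grip 68.88 [ 0.5125 -0.2988  0.0115] [-0.1  1.2  6.2] 0.0419 49.8
up 70.19 [ 0.5123 -0.2987  0.1488] [-0.  -0.9 -1.8] 0.0413 50.6
[(array([0.4683, 0.3637]), np.float64(0.072)), (array([0.4311, 0.2499]), np.float64(0.085)), (array([0.4248, 0.1264]), np.float64(-0.094))]
over 71.84 [0.4255 0.1258 0.1303] [-0.4  0.6 -0.4] 0.0416 50.5
True
down 73.3 [0.4249 0.1265 0.0305] [-1.  -0.7  5.9] 0.0419 51.2
[(array([0.46829051, 0.36366867]), np.float64(0.07166668572155022), array([0.095, 0.162])), (array([0.43121586, 0.24993078]), np.float64(0.0846069705972607), array([0.095, 0.161])), (array([0.42458699, 0.12644383]), np.float64(-0.09431550879431315), array([0.094, 0.161]))]
end 76.5 [ 0.42   -0.1995  0.2496] [-0.1  0.  -0.8] 0.052 0.0
```

View pics/m6.png

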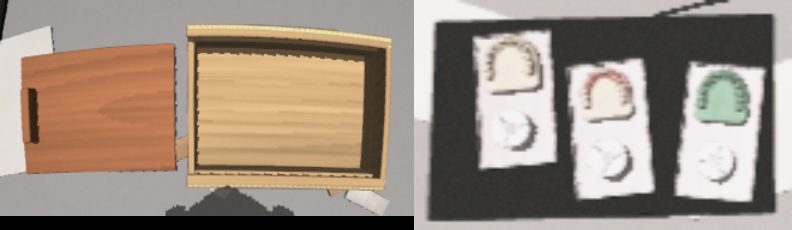

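Run:
```python
from h import *
movep([.38,.22,.24],[np.pi,0,np.pi+.05])
im,_=get_image("wrist");cv2.imwrite("pics/w7.png",cv2.cvtColor(im,cv2.COLOR_RGB2BGR))
```

```text
(no output)
```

View pics/w7.png

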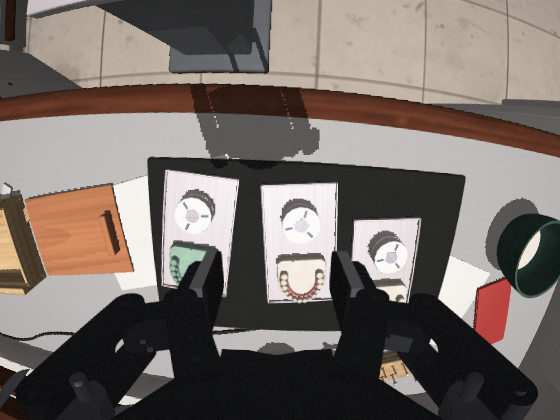

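All three pairs are stacked squarely, at about (193,210), (300,222) and (389,253). The lid lies flat with the grip up.

```bash
python3 -c "
from plant import *
print(job_done())"
```

```text
the job is handed in; nothing more can be done
None
```

I've handed in the job: the lid lies flat on the bench beside the box, grip side up, and each of the three trays holds a squarely stacked pair of plates; the box is empty because all six were needed.

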